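# Nip up the valve nut in the pump port

### The arm

A 7-joint arm with a two-finger parallel gripper is mounted at the origin on the work surface. World frame = base frame: x ahead of the robot, y to its left, z up, the work surface at z = 0. Lengths are in m, angles in degrees, forces in N, time in s.
With the tool pointing down it reaches from about 0.425 to 0.875 m from the base axis. Payload 4.7 kg.
Tool frame: the origin (TCP) lies between the finger pads; the fingertips stand 8 mm ahead of it and the grasp point (between the pads) lies 11 mm behind it (env.tip_extent is the distance from the TCP to the fingertips, in m); z points along the fingers, y is the line along which they close (so a half turn about z gives the same grasp; the last joint's range is limited). The gripper opens to 87 mm and grips with 3 to 60 N. Pads are 19 mm wide; open, the fingers measure 117 mm over their backs; the gripper's body (75 mm by 190 mm) begins 51 mm behind the grasp point.
Start: joints at [-64.624, 18.392, -4.016, 83.108, 1.295, 78.541, -3.26], TCP at [0.27, 0.591, 0.231] pointing down, gripper open.
Joint ranges: [-163.93, 163.93], [-17.29, 119.83], [-79.2, 71.16], [3.27, 140.29], [-89.18, 269.18], [5.43, 117.66], [-154.24, 154.24]. Speed limits (degrees/s): [147.25, 147.25, 180, 180, 180, 180, 180].

### API

Orientations are given as [roll, pitch, yaw] about the fixed x, y, z axes, in that order (R = Rz(yaw) Ry(pitch) Rx(roll)).
In Python, from cell import sensors, vision, workorder, env gives the robot as it stands.
- The arm moves only by the tool drive_tool, never from a script. Its argument "moves" is a list of rows, each an object of numbers: "x", "y", "z": the shift along the tool's x, y, z in mm; "rx", "ry", "rz": the turn, a rotation vector about the tool's x, y, z in rad; "fingers": the closure, from -1 (fully open) to 1 (shut). In form: [{"x": .., "y": .., "z": .., "rx": .., "ry": .., "rz": .., "fingers": ..}, ...]. A call has 1 to 20 rows; each row is the pose to reach, as a shift and turn from the pose commanded when the call began, along the tool's axes at that moment; what a row does not reach only later rows make up. A row lasts 1/8 s, in which the tool goes at most 62.5 mm and 10.7 degrees, less where a joint would pass 70% of its speed; a pose out of reach is approached as far as the arm can. A call with a gripper value outside its range is refused whole. The fingers move at their own pace and stop on an object; "force" is the grip in N (left out, the last holds). Time passes only in rows, so rows that repeat a pose let the fingers close. It gives the time, the measured TCP pose, the force, the opening and the grip force at its end, in the units of the state.
- sensors.get_obs(): the state, without advancing time (a new reading comes with each control period).
- vision.read_camera(name): name is "side" or "top" or "wrist"; returns a dict with "image" (480x640x3 uint8, red, green, blue), "fx", "fy", "cx", "cy" (pixels), "R" (3x3) and "t" (3): a world point X has camera coordinates R X + t. Camera axes: x right, y down, z forward; pixel columns grow to the right and rows downward; lengths in m; the calibration is good to about 2 mm. The wrist camera is an equidistant fisheye: a pixel r from the principal point sees the ray r / f radians off the axis. A picture is of the moment at which its call begins. There is no depth.
- workorder.sign_off(): hands the job in; it is judged then, once.
The state is a dict: "time_s": time; "qpos": joint angles; "joint_velocities": joint speeds; "effort": joint torques, N m; "tool_pos": TCP position; "tool_rot": TCP orientation; "force": force on the tool from outside, world axes, zero at the start; "wrist_torque": the same for the moment, N m; "grip_width": finger opening in m; "grasp_force": force on a finger pad.
Only numpy, scipy, OpenCV 4.12 (cv2) and the standard library are available. Lean on these libraries where they do the work, as an engineer would, in place of code of your own. Each camera call takes 0.05 s, during which the arm holds its last target. There are 200 camera calls.

### The job

The valve nut deep in the pump's open port is loose. Take the orange T-handle socket key from its block, feel it down over the nut with a light touch, without leaning on it, and screw the nut down clockwise until it is firm on its rubber seal, without crushing the seal. Then draw the key out and stand it back in the block, leaving everything else as it is.

Things in the scene. Friction and masses are not known exactly. Their poses are not given: they have to be found in the camera images.
- pump: plunger pump bolted down on a 370 x 170 mm plate: aluminium head with two upright ports, olive crankcase, motor. Origin on the bench under the axis of the OPEN port (steel neck 66 mm wide, mouth 130 mm above the bench); z up, x from the port to the motor. The closed port, 100 mm to -y, has a black cap and brass hose tail up to 148 mm; crankcase up to 139 mm, motor 130 mm
- port_mouth (a point): centre of the open port's mouth, 130 mm above the bench. The bore is 48 mm wide and 95 mm deep, its top 7 mm flared to 58 mm
- port_floor (a point): centre of the bore's flat floor, 35 mm above the bench, on which the socket may come to rest
- nut_top (a point): centre of the top of the brass valve nut at the bottom of the bore: hexagon 30 mm across flats, 14 mm high, top edge chamfered 1.5 mm. How the hexagon lies is not measured: it must be felt, pressing with some 5 N; pressed harder askew, the socket wedges on the corners. At rest after a short turn, thread friction lets the wrist read 0.2 to 0.4 N m less than it took to turn the nut
- seal (a joint): squeeze of the rubber seal under the nut (m): 0 while the nut is loose, growing 0.5 mm per radian of clockwise turn (3 mm thread) after first touch. The nut starts 0.6 to 1.6 rad short of touch. Torque to turn it: 0.3 N m loose, 0.5 N m at touch, then 0.1 N m more per 0.1 mm (0.85 N m at 0.35 mm). Firm from 0.18 mm; crushed beyond 0.85 mm (1.35 N m). Let go, it stays, or springs back to 0.5 mm
- key: orange T-handle socket key, 171 mm tall, about 0.36 kg, standing upright. Origin at the centre of the socket's open lower end, z up the shaft, x along the T-bar. Socket 43 mm outside, hexagonal mouth 31.4 mm across flats and 18 mm deep; shaft 15 mm thick from 32 to 149 mm up
- key_bar (a point): middle of the key's orange T-bar, 160 mm above the socket's lower end: bar 80 mm long (along the key's x), 17 mm wide with flat sides, 22 mm high
- stand: blue key block 90 x 230 x 55 mm, fixed, origin under its centre, with two round holes for the keys along its y, 120 mm apart, each 50 mm wide and 45 mm deep
- hole_a (a point): centre of the floor of the block's hole on its +y side, 10 mm above the bench. The orange key starts in either hole
- hole_b (a point): centre of the floor of the block's hole on its -y side, 10 mm above the bench
- key_small: shorter key (121 mm tall) with a black T-bar and a 20 mm hexagon socket, 41 mm outside, in the other hole; not needed, leave it. Origin at its socket's lower end
- valve_cap: the open port's black hexagonal cap with brass hose tail, about 75 mm wide, 50 mm high, standing on the bench; leave it. Origin under its centre
- wash_bottle: white wash bottle with red cap, 68 mm wide, 190 mm high; leave it. Origin under its centre
- beaker: glass beaker, 72 mm wide, 95 mm high; leave it. Origin under its centre
- flask: glass flask, 74 mm wide, 150 mm high; leave it. Origin under its centre
- spanner: steel spanner lying flat, 190 mm long, 8 mm thick; leave it. Origin under its middle
- seal_jar: amber jar of spare seals, 60 mm wide, 65 mm high; leave it. Origin under its centre
- vial_rack: white rack of capped vials, 90 x 160 mm, 52 mm high; leave it. Origin under its centre

How it is judged (in metres and radians):
On the way, in this order (a step that is already met when the one before it is completed fails the run):
1. the socket of the orange key is down over the nut (z of key in the frame of nut_top below -0.006 m and horizontal distance between key and nut_top below 0.005 m and angle between key's own z axis and vertical below 0.15 rad), for 0.1 s.
2. with the key on the nut, the seal is squeezed by at least 0.18 mm (all of step 1 and value of joint seal above 0.00018 m), for 0.1 s.
At the end, for the whole second after the job is handed in: The seal is squeezed by 0.18 to 0.85 mm, and the orange key stands at rest upright (within 0.12 rad) in a hole of the block, within 7 mm of the hole's axis and 6 mm of its floor (value of joint seal between 0.00018 and 0.00085 m and ((horizontal distance between key and hole_a below 0.007 m and z of key in the frame of hole_a below 0.006 m) or (horizontal distance between key and hole_b below 0.007 m and z of key in the frame of hole_b below 0.006 m)) and angle between key's own z axis and vertical below 0.12 rad and linear speed of key below 0.02 m/s); the robot touches nothing.
It fails at once if the seal is crushed: squeezed by more than 0.85 mm (value of joint seal above 0.00085 m).
It fails at once if before the nut is firm, the key bears with over 25 N of contact force on the nut while its socket is on top of it and not down over it (contact force between key and pump above 25 N and value of joint seal below 0.00018 m and z of key in the frame of nut_top between -0.0025 and 0.005 m and horizontal distance between key and nut_top below 0.02 m).
It fails at once if something else on the bench or the other key is moved by over 30 mm or tipped (distance of any of key_small, valve_cap, wash_bottle, beaker, flask, spanner, seal_jar, vial_rack from where it was at the start of the episode above 0.03 m or angle between any of key_small, valve_cap, wash_bottle, beaker, flask's own z axis and vertical above 0.4 rad).
It also fails if it takes over 72 s, if anything falls off the work surface, if the arm or the gripper's body presses on something with over 40 N, if the wrist force passes 120 N, or if a joint passes its speed limit or range.

## Working session

There is one attempt and no reset: what is moved stays moved. The work goes in short steps, Python scripts to look and compute and a tool call to move; the robot and the scene stay as the last step left them, time stands still between calls to the robot, and variables do not carry over. Pictures are saved under pics/ and viewed, at most 10 in all, crops included, and the job is handed in when it is done.

Besides the shell and the picture viewer there is one more tool, called after "Call:" as name([rows], argument=value, ...), one row to a line, values as JSON. drive_tool: Moves the arm, as the interface text tells. Its arguments: {"type":"object","properties":{"moves":{"type":"array"},"force":{"type":"number"}},"required":["moves"]}

```bash
ls; mkdir -p pics; python3 - <<'E'
from cell import sensors, vision, workorder, env
import cv2,numpy as np
o=sensors.get_obs()
print({k:np.round(v,4).tolist() for k,v in o.items()}, env.tip_extent)
for n in ("top","side"):
    c=vision.read_camera(n); cv2.imwrite(f"pics/{n}0.png",c["image"][:,:,::-1])
    print(n,c["fx"],c["fy"],c["cx"],c["cy"],np.round(c["R"],4).tolist(),np.round(c["t"],4).tolist())
E
```

```text
pics
{'time_s': 0.0, 'qpos': [-64.6255, 18.44, -4.0128, 83.1729, 1.2953, 78.5424, -3.2597], 'joint_velocities': [-0.0249, 0.0016, -0.0054, 0.0206, 0.0592, 0.0119, 0.0279], 'effort': [-0.0005, -49.1279, -0.404, -31.2537, -0.0637, 0.0435, 0.0002], 'tool_pos': [0.2701, 0.5906, 0.2295], 'tool_rot': [-179.8899, 0.0069, 155.433], 'force': [-0.5617, -1.6019, -1.3489], 'wrist_torque': [0.0085, 0.0049, 0.0471], 'grasp_force': 0.0, 'grip_width': 0.0869} 0.008
top 550.3904915451933 550.3904915451933 325.05991800538123 234.1251615569191 [[-0.0019, -1.0, 0.0029], [-0.9788, 0.0013, -0.2046], [0.2046, -0.0032, -0.9788]] [-0.0844, 0.5872, 1.5261]
side 594.5419518645796 594.5419518645796 320.155641320284 238.25187279836138 [[0.9367, -0.35, 0.0023], [-0.2267, -0.6116, -0.758], [0.2667, 0.7096, -0.6522]] [-0.5635, 0.1643, 1.6283]
```

View pics/top0.png

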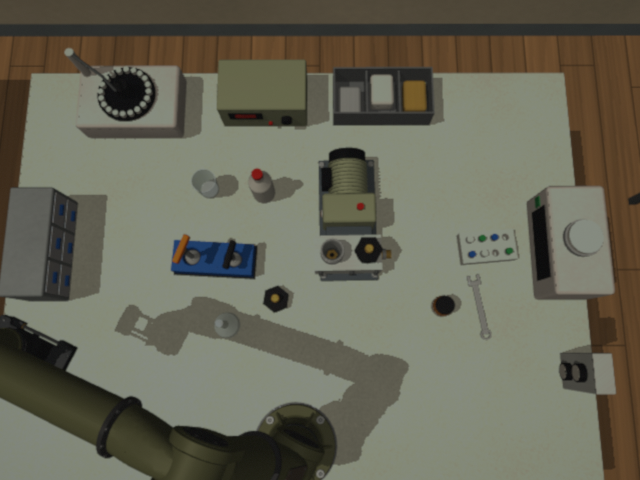

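View pics/side0.png

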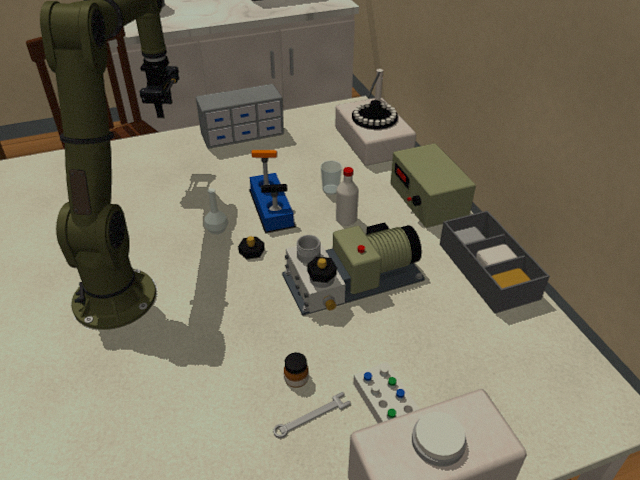

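The top view shows the orange bar at (181,249), the black key at (230,253), the blue block around (213,258), the open port at (332,250) and the capped port at (369,249). The side view agrees: the orange key is in the block's far (+y) hole.

```bash
cat > h.py <<'E'
from cell import sensors, vision, workorder, env
import cv2,numpy as np
def ray(c,u,v):
    d=c["R"].T@np.array([(u-c["cx"])/c["fx"],(v-c["cy"])/c["fy"],1]); return -c["R"].T@c["t"],d
def onz(c,u,v,z):
    o,d=ray(c,u,v); return o+d*(z-o[2])/d[2]
def proj(c,X):
    p=c["R"]@np.asarray(X)+c["t"]; return c["cx"]+c["fx"]*p[0]/p[2],c["cy"]+c["fy"]*p[1]/p[2]
def tri(a,ua,b,ub):
    o1,d1=ray(a,*ua);o2,d2=ray(b,*ub)
    s=np.linalg.lstsq(np.c_[d1,-d2],o2-o1,rcond=None)[0]
    p,q=o1+s[0]*d1,o2+s[1]*d2; return (p+q)/2,np.linalg.norm(p-q)
def mask(im,h0,h1,s=120,v=60,box=None):
    m=cv2.inRange(cv2.cvtColor(im,cv2.COLOR_RGB2HSV),(h0,s,v),(h1,255,255))
    if box: k=np.zeros_like(m);x0,y0,x1,y1=box;k[y0:y1,x0:x1]=1;m*=k
    return m
def big(m):
    return max(cv2.findContours(m,cv2.RETR_EXTERNAL,cv2.CHAIN_APPROX_NONE)[0],key=cv2.contourArea)
def cen(k):
    M=cv2.moments(k);return M["m10"]/M["m00"],M["m01"]/M["m00"]
E
python3 - <<'E'
from h import *
T=vision.read_camera("top");S=vision.read_camera("side")
a=big(mask(T["image"],5,20,150,90,(160,225,200,275)));b=big(mask(S["image"],5,20,150,90,(240,140,290,170)))
print("areas",cv2.contourArea(a),cv2.contourArea(b),cv2.boundingRect(a),cv2.boundingRect(b))
p,e=tri(T,cen(a),S,cen(b));print("bar",p,e, onz(T,*cen(a),.172)); 
r=cv2.minAreaRect(a);bx=cv2.boxPoints(r);print("barbox",[onz(T,*q,.181).round(4).tolist() for q in bx])
k=big(cv2.morphologyEx(mask(T["image"],100,125,120,40,(160,225,270,290)),cv2.MORPH_CLOSE,np.ones((9,9))))
bx=cv2.boxPoints(cv2.minAreaRect(k));print("block",bx.round(1).tolist(),[onz(T,*q,.055).round(4).tolist() for q in bx])
for n,c,(x0,y0,x1,y1),s in(("t",T,(165,225,395,290),3.4),("s",S,(235,145,365,315),3.4)):
    cv2.imwrite(f"pics/{n}1.png",cv2.resize(c["image"][y0:y1,x0:x1,::-1],None,fx=s,fy=s,interpolation=cv2.INTER_CUBIC))
E
```

```text
areas 131.5 152.5 (173, 235, 16, 28) (251, 150, 26, 8)
bar [0.52505145 0.30098116 0.17026894] 0.001755182518686307 [0.52561555 0.30041729 0.172     ]
barbox [[0.4915, 0.3183, 0.181], [0.563, 0.2913, 0.181], [0.557, 0.2775, 0.181], [0.4856, 0.3046, 0.181]]
block [[171.5, 272.3999938964844], [173.3000030517578, 240.0], [254.3000030517578, 244.5], [252.5, 276.8999938964844]] [[0.4774, 0.3526, 0.055], [0.5717, 0.3526, 0.055], [0.5581, 0.1186, 0.055], [0.4641, 0.1214, 0.055]]
```

View pics/t1.png

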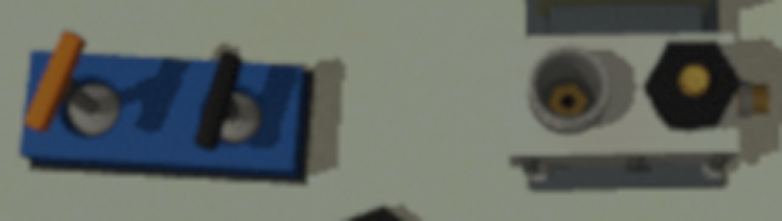

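View pics/s1.png

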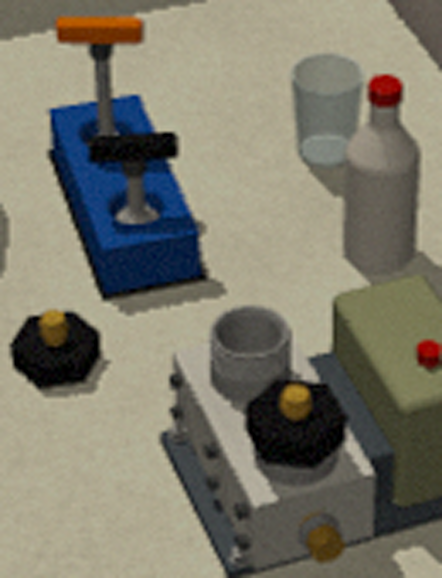

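The crops show the port mouth at about full-image (332.6,251) in the top view and (308.8,246.5) in the side view, with the brass nut visible at about (332,254). The bar triangulates to z=0.170 as expected, and the block measures 234x94 mm against 230x90.

```bash
cat >> h.py <<'E'
from scipy.spatial.transform import Rotation as Ro
def delta(X,yaw):
    "shift (mm, tool axes) and rotvec (rad) from measured pose to world X, tool straight down with yaw"
    o=sensors.get_obs();R0=Ro.from_euler("xyz",o["tool_rot"],degrees=True)
    d=R0.inv().apply(np.asarray(X)-o["tool_pos"])*1000
    r=(R0.inv()*Ro.from_euler("xyz",[180,0,yaw],degrees=True)).as_rotvec()
    return d.round(1).tolist(),r.round(4).tolist()
E
python3 - <<'E'
from h import *
T=vision.read_camera("top");S=vision.read_camera("side")
print("mouth tri",tri(T,(332.6,250.9),S,(308.8,246.5)),onz(T,332.6,250.9,.13),onz(S,308.8,246.5,.13))
for c,b in((T,(316,236,349,267)),(S,(295,234,323,265))):
    x0,y0,x1,y1=b;g=cv2.resize(cv2.cvtColor(c["image"][y0:y1,x0:x1],cv2.COLOR_RGB2GRAY),None,fx=8,fy=8,interpolation=cv2.INTER_CUBIC)
    C=cv2.HoughCircles(g,cv2.HOUGH_GRADIENT,1,10,param1=80,param2=20,minRadius=60,maxRadius=125)
    if C is not None:
        for q in C[0][:5]: u,v=q[0]/8+x0-.44,q[1]/8+y0-.44;X=onz(c,u,v,.13);print("circ",u,v,"diam",2*q[2]/8/c["fx"]*(c["R"]@X+c["t"])[2],X)
n=big(mask(T["image"],12,28,90,40,(318,240,347,266)));print("nut",cen(n),cv2.contourArea(n),onz(T,*cen(n),.049))
print(delta([.525,.301,.235],159.3))
E
```

```text
mouth tri (array([ 0.52854774, -0.10594703,  0.1144753 ]), np.float64(0.00021260663503403266)) [ 0.52568675 -0.10566185  0.13      ] [ 0.52290238 -0.12252377  0.13      ]
nut (331.54794520547944, 253.84474885844745) 73.0 [ 0.53144268 -0.10397748  0.049     ]
([-352.3, -157.8, -4.7], [-0.0006, 0.0, -0.0675])
```

Call:
drive_tool([
  {"x": -40, "y": -18, "z": -5},
  {"x": -90, "y": -40, "z": -5},
  {"x": -140, "y": -63, "z": -5},
  {"x": -190, "y": -85, "z": -5, "rz": -0.03},
  {"x": -240, "y": -108, "z": -5, "rz": -0.067},
  {"x": -290, "y": -130, "z": -5, "rz": -0.067},
  {"x": -330, "y": -148, "z": -5, "rz": -0.067},
  {"x": -352, "y": -158, "z": -5, "rz": -0.067},
  {"x": -352, "y": -158, "z": -5, "rz": -0.067},
  {"x": -352, "y": -158, "z": -5, "rz": -0.067},
], force=30)

```text
invalid input at $.moves[0]: expected keys x, y, z, rx, ry, rz, fingers
```

```bash
python3 - <<'E'
from h import *
W=vision.read_camera("wrist");cv2.imwrite("pics/w0.png",W["image"][:,:,::-1])
o=sensors.get_obs();print(o["qpos"],W["fx"],W["cx"],W["cy"],W["R"].round(3).tolist(),(-W["R"].T@W["t"]).round(4),o["tool_pos"])
print(delta([.525,.301,.159],159.3))
E
```

```text
[-64.62501676  18.40535286  -4.0170186   83.12400636   1.2934196
  78.54078696  -3.26126908] 371.64829954431775 316.84985128735656 241.09000832023798 [[0.416, 0.909, -0.001], [0.88, -0.403, 0.251], [0.228, -0.105, -0.968]] [0.2086 0.6191 0.3837] [0.2702062  0.59104656 0.23028996]
([-352.3, -157.8, 71.4], [-0.0004, 0.0, -0.0675])
```

View pics/w0.png

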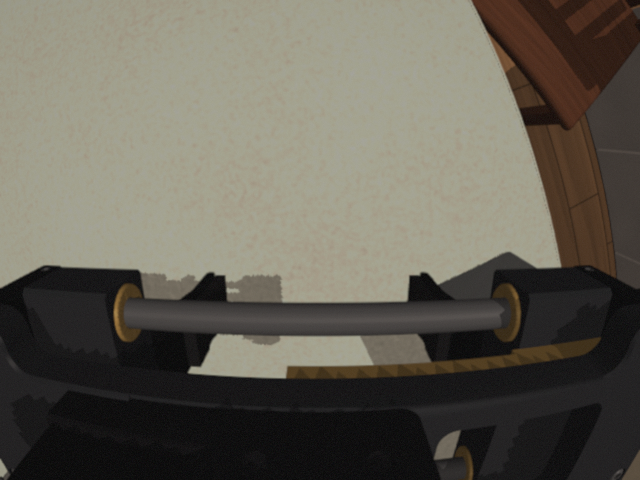

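The wrist picture shows only bare bench ahead of the fingers, which sit around rows 270 to 380. Every row needs all seven keys, so I'm sending the move again.

Call:
drive_tool([
  {"x": -40, "y": -18, "z": -5, "rx": 0, "ry": 0, "rz": 0, "fingers": -1},
  {"x": -90, "y": -40, "z": -5, "rx": 0, "ry": 0, "rz": 0, "fingers": -1},
  {"x": -140, "y": -63, "z": -5, "rx": 0, "ry": 0, "rz": 0, "fingers": -1},
  {"x": -190, "y": -85, "z": -5, "rx": 0, "ry": 0, "rz": -0.03, "fingers": -1},
  {"x": -240, "y": -108, "z": -5, "rx": 0, "ry": 0, "rz": -0.067, "fingers": -1},
  {"x": -290, "y": -130, "z": -5, "rx": 0, "ry": 0, "rz": -0.067, "fingers": -1},
  {"x": -330, "y": -148, "z": -5, "rx": 0, "ry": 0, "rz": -0.067, "fingers": -1},
  {"x": -352, "y": -158, "z": -5, "rx": 0, "ry": 0, "rz": -0.067, "fingers": -1},
  {"x": -352, "y": -158, "z": -5, "rx": 0, "ry": 0, "rz": -0.067, "fingers": -1},
  {"x": -352, "y": -158, "z": -5, "rx": 0, "ry": 0, "rz": -0.067, "fingers": -1},
], force=30)

```text
time_s: 1.6
tool_pos: [0.5236, 0.3027, 0.2355]
tool_rot: [180.0, -0.1, 159.4]
force: [0.1, 0.6, 0.6]
grip_width: 0.0867
grasp_force: 0.0
```

```bash
python3 - <<'E'
from h import *
o=sensors.get_obs();print(o["qpos"],o["tool_pos"],o["tool_rot"],o["force"],o["wrist_torque"])
print(delta([.525,.301,.159],159.3))
E
```

```text
[-39.54858845  12.64197029   8.29009573  89.88281474  -1.92506085
  77.62025146  38.33281556] [0.52358717 0.30272435 0.23550607] [ 1.79963937e+02 -6.31152346e-02  1.59376418e+02] [0.10967146 0.62165462 0.55049194] [ 0.02543251  0.02305031 -0.00385681]
([-2.0, -1.2, 76.5], [0.0006, -0.0011, 0.0013])
```

Call:
drive_tool([
  {"x": -2, "y": -1, "z": 25, "rx": 0, "ry": 0, "rz": 0, "fingers": -1},
  {"x": -2, "y": -1, "z": 55, "rx": 0, "ry": 0, "rz": 0, "fingers": -1},
  {"x": -2, "y": -1, "z": 76, "rx": 0, "ry": 0, "rz": 0, "fingers": -1},
  {"x": -2, "y": -1, "z": 76, "rx": 0, "ry": 0, "rz": 0, "fingers": 1},
  {"x": -2, "y": -1, "z": 76, "rx": 0, "ry": 0, "rz": 0, "fingers": 1},
  {"x": -2, "y": -1, "z": 76, "rx": 0, "ry": 0, "rz": 0, "fingers": 1},
  {"x": -2, "y": -1, "z": 76, "rx": 0, "ry": 0, "rz": 0, "fingers": 1},
  {"x": -2, "y": -1, "z": 76, "rx": 0, "ry": 0, "rz": 0, "fingers": 1},
  {"x": -2, "y": -1, "z": 76, "rx": 0, "ry": 0, "rz": 0, "fingers": 1},
  {"x": -2, "y": -1, "z": 76, "rx": 0, "ry": 0, "rz": 0, "fingers": 1},
], force=35)

```text
time_s: 2.85
tool_pos: [0.5263, 0.2994, 0.1596]
tool_rot: [180.0, 0.0, 159.3]
force: [0.6, -0.8, -0.3]
grip_width: 0.0251
grasp_force: 0.0
```

```bash
python3 - <<'E'
from h import *
o=sensors.get_obs();print(o["tool_pos"],o["tool_rot"],o["force"],o["wrist_torque"],o["grip_width"],o["grasp_force"])
T=vision.read_camera("top");S=vision.read_camera("side")
cv2.imwrite("pics/c2.png",np.hstack([cv2.resize(c["image"][y:y+75,x:x+75,::-1],(390,390),interpolation=cv2.INTER_CUBIC) for c,x,y in((T,150,210),(S,270,215))]))
E
```

```text
[0.5262808  0.29943058 0.15960565] [1.79994743e+02 2.15924030e-03 1.59264914e+02] [ 0.60460921 -0.78355958 -0.28370673] [ 0.02678068 -0.01616733  0.0026416 ] 0.02509228041106658 0.0
```

View pics/c2.png

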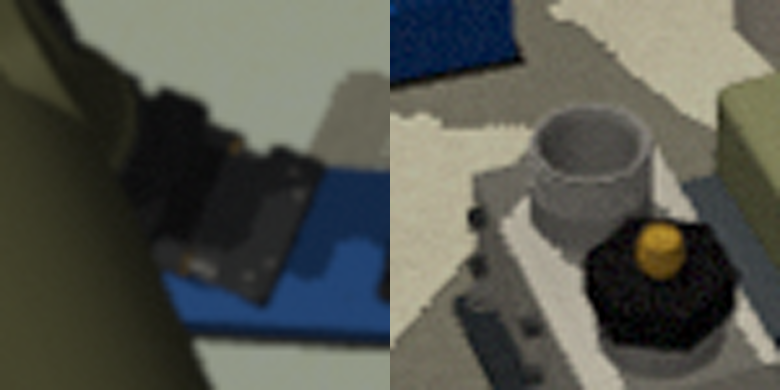

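The fingers are still closing. The enlarged side crop puts the port rim centre at about (308.2,242.1), which corrects my earlier reading.

Call:
drive_tool([
  {"x": 0, "y": 0, "z": 0, "rx": 0, "ry": 0, "rz": 0, "fingers": 1},
  {"x": 0, "y": 0, "z": 0, "rx": 0, "ry": 0, "rz": 0, "fingers": 1},
  {"x": 0, "y": 0, "z": 0, "rx": 0, "ry": 0, "rz": 0, "fingers": 1},
  {"x": 0, "y": 0, "z": 0, "rx": 0, "ry": 0, "rz": 0, "fingers": 1},
], force=50)

```text
time_s: 3.45
tool_pos: [0.5262, 0.2994, 0.1595]
tool_rot: [-180.0, -0.0, 159.3]
force: [-0.4, -0.4, 0.3]
grip_width: 0.0168
grasp_force: 50.0
```

```bash
python3 - <<'E'
from h import *
o=sensors.get_obs();print(o["tool_pos"],o["tool_rot"],o["force"],o["wrist_torque"],o["grip_width"],o["grasp_force"])
T=vision.read_camera("top");S=vision.read_camera("side")
print("mouth tri",tri(T,(332.2,251.3),S,(308.2,242.1)),onz(T,332.2,251.3,.13),onz(S,308.2,242.1,.13))
E
```

```text
[0.52621361 0.29935451 0.15954303] [-1.79989862e+02 -1.65469013e-03  1.59267952e+02] [-0.41122416 -0.4066104   0.25463864] [-0.24784633  0.06739847 -0.03685139] 0.016763390711735406 49.992527263239026
mouth tri (array([ 0.52603699, -0.10481757,  0.12978472]), np.float64(0.0028445624919574693)) [ 0.52457683 -0.10456166  0.13      ] [ 0.52742749 -0.1050308   0.13      ]
```

Call:
drive_tool([
  {"x": 0, "y": 0, "z": -15, "rx": 0, "ry": 0, "rz": 0, "fingers": 1},
  {"x": 0, "y": 0, "z": -45, "rx": 0, "ry": 0, "rz": 0, "fingers": 1},
  {"x": 0, "y": 0, "z": -85, "rx": 0, "ry": 0, "rz": 0, "fingers": 1},
  {"x": 0, "y": 0, "z": -125, "rx": 0, "ry": 0, "rz": 0, "fingers": 1},
  {"x": 0, "y": 0, "z": -155, "rx": 0, "ry": 0, "rz": 0, "fingers": 1},
  {"x": -8, "y": -20, "z": -165, "rx": 0, "ry": 0, "rz": 0, "fingers": 1},
  {"x": -20, "y": -52, "z": -165, "rx": 0, "ry": 0, "rz": -0.05, "fingers": 1},
  {"x": -36, "y": -94, "z": -165, "rx": 0, "ry": 0, "rz": -0.12, "fingers": 1},
  {"x": -52, "y": -136, "z": -165, "rx": 0, "ry": 0, "rz": -0.2, "fingers": 1},
  {"x": -68, "y": -178, "z": -165, "rx": 0, "ry": 0, "rz": -0.28, "fingers": 1},
  {"x": -84, "y": -220, "z": -165, "rx": 0, "ry": 0, "rz": -0.36, "fingers": 1},
  {"x": -100, "y": -262, "z": -165, "rx": 0, "ry": 0, "rz": -0.44, "fingers": 1},
  {"x": -116, "y": -304, "z": -165, "rx": 0, "ry": 0, "rz": -0.5, "fingers": 1},
  {"x": -130, "y": -341, "z": -165, "rx": 0, "ry": 0, "rz": -0.524, "fingers": 1},
  {"x": -140, "y": -367, "z": -165, "rx": 0, "ry": 0, "rz": -0.524, "fingers": 1},
  {"x": -144, "y": -377, "z": -165, "rx": 0, "ry": 0, "rz": -0.524, "fingers": 1},
  {"x": -144, "y": -377, "z": -165, "rx": 0, "ry": 0, "rz": -0.524, "fingers": 1},
  {"x": -144, "y": -377, "z": -165, "rx": 0, "ry": 0, "rz": -0.524, "fingers": 1},
  {"x": -144, "y": -377, "z": -165, "rx": 0, "ry": 0, "rz": -0.524, "fingers": 1},
], force=55)

```text
time_s: 5.92
tool_pos: [0.5276, -0.1026, 0.3244]
tool_rot: [180.0, -0.0, -170.6]
force: [-0.7, 0.5, -2.4]
grip_width: 0.0165
grasp_force: 55.0
```

```bash
python3 - <<'E'
from h import *
o=sensors.get_obs();print(o["qpos"],o["tool_pos"],o["tool_rot"],o["force"],o["wrist_torque"],o["grip_width"])
S=vision.read_camera("side");W=vision.read_camera("wrist")
cv2.imwrite("pics/c3.png",np.hstack([cv2.resize(S["image"][140:290,250:370,::-1],(400,500),interpolation=cv2.INTER_CUBIC),cv2.resize(W["image"][140:440,200:440,::-1],(400,500))]))
R0=Ro.from_euler("xyz",o["tool_rot"],degrees=True)
for n,z in(("socket end expected",.1495),("bar",-.011)): print(n,proj(S,o["tool_pos"]+R0.apply([0.0017,0,z])))
print(proj(S,[.526,-.105,.13]))
E
```

```text
[-16.42508401   2.51304677  25.68282991  91.30357944  -1.11508805
  86.44684375 108.74133733] [ 0.52762386 -0.10259949  0.32442959] [ 1.79972430e+02 -6.30229581e-03 -1.70564281e+02] [-0.72491219  0.51152078 -2.41991156] [ 0.07353536 -0.0498513  -0.05409439] 0.01650258109381219
socket end expected (np.float64(307.2023111533013), np.float64(228.98319007646347))
bar (np.float64(306.45257361822695), np.float64(179.36173643736248))
(np.float64(307.69934994250616), np.float64(242.21344921722468))
```

View pics/c3.png

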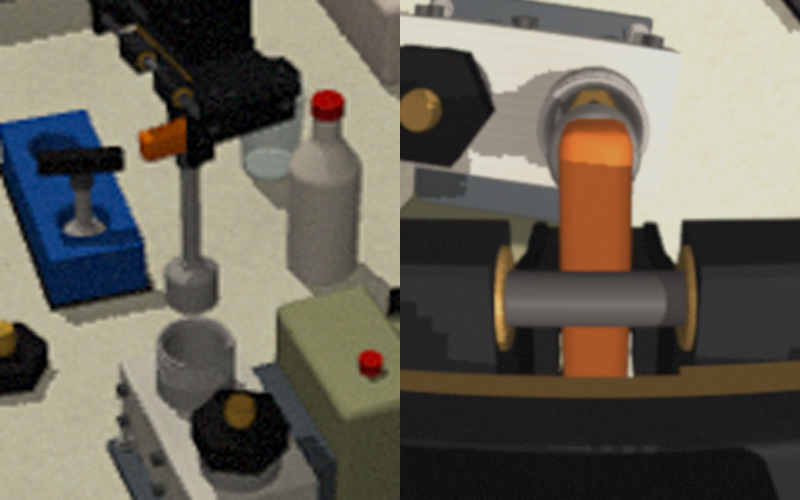

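The side crop shows the socket's lower end at (307.3,229.1), which matches the predicted (307.2,229.0). The wrist crop shows the bar in line with the port, with the nut visible behind it. Descending into the bore.

Call:
drive_tool([
  {"x": 0, "y": -0.5, "z": 20, "rx": 0, "ry": 0, "rz": 0, "fingers": 1},
  {"x": 0, "y": -0.5, "z": 40, "rx": 0, "ry": 0, "rz": 0, "fingers": 1},
  {"x": 0, "y": -0.5, "z": 52, "rx": 0, "ry": 0, "rz": 0, "fingers": 1},
  {"x": 0, "y": -0.5, "z": 60, "rx": 0, "ry": 0, "rz": 0, "fingers": 1},
  {"x": 0, "y": -0.5, "z": 68, "rx": 0, "ry": 0, "rz": 0, "fingers": 1},
  {"x": 0, "y": -0.5, "z": 75, "rx": 0, "ry": 0, "rz": 0, "fingers": 1},
  {"x": 0, "y": -0.5, "z": 75, "rx": 0, "ry": 0, "rz": 0, "fingers": 1},
  {"x": 0, "y": -0.5, "z": 75, "rx": 0, "ry": 0, "rz": 0, "fingers": 1},
])

```text
time_s: 7.02
tool_pos: [0.5277, -0.1046, 0.2498]
tool_rot: [180.0, 0.0, -170.7]
force: [0.2, -0.2, -2.5]
grip_width: 0.0166
grasp_force: 55.0
```

```bash
cat > st.py <<'E'
from h import *
o=sensors.get_obs();R0=Ro.from_euler("xyz",o["tool_rot"],degrees=True)
print("t",round(o["time_s"],2),"tcp",o["tool_pos"].round(4),"rot",np.round(o["tool_rot"],2),"F",o["force"].round(2),"M",o["wrist_torque"].round(3),"Ftool",R0.inv().apply(o["force"]).round(2),"q7",round(o["qpos"][6],1),"keyz",round(o["tool_pos"][2]-.1495,4),"w",round(o["grip_width"],4))
E
python3 st.py
```

```text
t 7.03 tcp [ 0.5277 -0.1046  0.2498] rot [ 1.8000e+02  2.0000e-02 -1.7071e+02] F [ 0.23 -0.24 -2.45] M [0.183 0.016 0.036] Ftool [-0.19 -0.28  2.45] q7 109.4 keyz 0.1003 w 0.0166
```

Call:
drive_tool([
  {"x": 0, "y": 0, "z": 10, "rx": 0, "ry": 0, "rz": 0, "fingers": 1},
  {"x": 0, "y": 0, "z": 20, "rx": 0, "ry": 0, "rz": 0, "fingers": 1},
  {"x": 0, "y": 0, "z": 30, "rx": 0, "ry": 0, "rz": 0, "fingers": 1},
  {"x": 0, "y": 0, "z": 38, "rx": 0, "ry": 0, "rz": 0, "fingers": 1},
  {"x": 0, "y": 0, "z": 43, "rx": 0, "ry": 0, "rz": 0, "fingers": 1},
  {"x": 0, "y": 0, "z": 46, "rx": 0, "ry": 0, "rz": 0, "fingers": 1},
  {"x": 0, "y": 0, "z": 46, "rx": 0, "ry": 0, "rz": 0, "fingers": 1},
  {"x": 0, "y": 0, "z": 46, "rx": 0, "ry": 0, "rz": 0, "fingers": 1},
])

```text
time_s: 8.02
tool_pos: [0.5276, -0.1046, 0.2037]
tool_rot: [-180.0, 0.0, -170.7]
force: [-0.7, 1.5, -3.1]
grip_width: 0.0166
grasp_force: 55.0
```

```bash
python3 st.py
```

```text
t 8.03 tcp [ 0.5276 -0.1046  0.2037] rot [-1.8000e+02  1.0000e-02 -1.7071e+02] F [-0.73  1.49 -3.06] M [ 0.236 -0.065  0.017] Ftool [0.48 1.59 3.06] q7 110.0 keyz 0.0542 w 0.0166
```

Call:
drive_tool([
  {"x": 0, "y": 1.0, "z": 0, "rx": 0, "ry": 0, "rz": 0, "fingers": 1},
  {"x": 0, "y": 2.0, "z": 0, "rx": 0, "ry": 0, "rz": 0, "fingers": 1},
  {"x": 0, "y": 2.0, "z": 0, "rx": 0, "ry": 0, "rz": 0, "fingers": 1},
  {"x": 0, "y": 2.0, "z": 0, "rx": 0, "ry": 0, "rz": 0, "fingers": 1},
])

```text
time_s: 8.52
tool_pos: [0.5272, -0.1027, 0.2036]
tool_rot: [-180.0, 0.0, -170.7]
force: [-0.2, -0.3, -3.9]
grip_width: 0.0166
grasp_force: 55.0
```

```bash
python3 st.py
```

```text
t 8.53 tcp [ 0.5272 -0.1027  0.2036] rot [-1.8000e+02  1.0000e-02 -1.7071e+02] F [-0.17 -0.33 -3.92] M [ 0.046 -0.069  0.026] Ftool [ 0.22 -0.3   3.92] q7 109.8 keyz 0.0541 w 0.0166
```

Call:
drive_tool([
  {"x": 0, "y": 1.0, "z": 0, "rx": 0, "ry": 0, "rz": 0, "fingers": 1},
  {"x": 0, "y": 2.0, "z": 0, "rx": 0, "ry": 0, "rz": 0, "fingers": 1},
  {"x": 0, "y": 2.0, "z": 0, "rx": 0, "ry": 0, "rz": 0, "fingers": 1},
  {"x": 0, "y": 2.0, "z": 0, "rx": 0, "ry": 0, "rz": 0, "fingers": 1},
])

```text
time_s: 9.02
tool_pos: [0.5271, -0.1008, 0.2036]
tool_rot: [-180.0, 0.0, -170.7]
force: [-0.1, 0.3, -2.3]
grip_width: 0.0162
grasp_force: 55.0
```

```bash
python3 st.py
```

```text
t 9.03 tcp [ 0.5271 -0.1008  0.2036] rot [-1.7999e+02  2.0000e-02 -1.7071e+02] F [-0.07  0.34 -2.27] M [-0.154 -0.226  0.04 ] Ftool [0.02 0.35 2.27] q7 109.5 keyz 0.0541 w 0.0162
```

Call:
drive_tool([
  {"x": 1.5, "y": -2.0, "z": 0, "rx": 0, "ry": 0, "rz": 0, "fingers": 1},
  {"x": 2.5, "y": -2.0, "z": 0, "rx": 0, "ry": 0, "rz": 0, "fingers": 1},
  {"x": 2.5, "y": -2.0, "z": 0, "rx": 0, "ry": 0, "rz": 0, "fingers": 1},
  {"x": 2.5, "y": -2.0, "z": 0, "rx": 0, "ry": 0, "rz": 0, "fingers": 1},
])

```text
time_s: 9.52
tool_pos: [0.5252, -0.1029, 0.2038]
tool_rot: [-180.0, 0.1, -170.7]
force: [2.5, 1.0, -1.9]
grip_width: 0.0163
grasp_force: 55.0
```

```bash
python3 st.py
```

```text
t 9.53 tcp [ 0.5252 -0.1029  0.2038] rot [-1.800e+02  6.000e-02 -1.707e+02] F [ 2.46  0.99 -1.93] M [ 0.098 -0.723 -0.012] Ftool [-2.59  0.58  1.93] q7 109.7 keyz 0.0543 w 0.0163
```

Call:
drive_tool([
  {"x": -1.5, "y": 0, "z": 0, "rx": 0, "ry": 0, "rz": 0, "fingers": 1},
  {"x": -3, "y": 0, "z": 0, "rx": 0, "ry": 0, "rz": 0, "fingers": 1},
  {"x": -5, "y": 0, "z": 0, "rx": 0, "ry": 0, "rz": 0, "fingers": 1},
  {"x": -5, "y": 0, "z": 0, "rx": 0, "ry": 0, "rz": 0, "fingers": 1},
  {"x": -5, "y": 0, "z": 0, "rx": 0, "ry": 0, "rz": 0, "fingers": 1},
])

```text
time_s: 10.15
tool_pos: [0.5294, -0.1023, 0.2034]
tool_rot: [180.0, -0.0, -170.7]
force: [0.8, 0.7, -2.3]
grip_width: 0.0166
grasp_force: 55.0
```

```bash
python3 st.py
```

```text
t 10.15 tcp [ 0.5294 -0.1023  0.2034] rot [ 1.8000e+02 -4.0000e-02 -1.7071e+02] F [ 0.75  0.72 -2.33] M [0.086 0.    0.024] Ftool [-0.86  0.59  2.33] q7 109.8 keyz 0.0539 w 0.0166
```

Call:
drive_tool([
  {"x": -1, "y": 0, "z": 0, "rx": 0, "ry": 0, "rz": 0, "fingers": 1},
  {"x": -2, "y": 0, "z": 0, "rx": 0, "ry": 0, "rz": 0, "fingers": 1},
  {"x": -2, "y": 0, "z": 0, "rx": 0, "ry": 0, "rz": 0, "fingers": 1},
  {"x": -2, "y": 0, "z": 0, "rx": 0, "ry": 0, "rz": 0, "fingers": 1},
])

```text
time_s: 10.65
tool_pos: [0.5317, -0.1019, 0.2036]
tool_rot: [180.0, 0.0, -170.7]
force: [-0.1, 0.0, -3.2]
grip_width: 0.0165
grasp_force: 55.0
```

```bash
python3 st.py
```

```text
t 10.65 tcp [ 0.5317 -0.1019  0.2036] rot [ 180.     0.  -170.7] F [-0.08  0.02 -3.15] M [ 0.09   0.011 -0.015] Ftool [0.08 0.03 3.15] q7 109.8 keyz 0.0541 w 0.0165
```

Call:
drive_tool([
  {"x": 1.5, "y": -0.2, "z": 1, "rx": 0, "ry": 0, "rz": 0, "fingers": 1},
  {"x": 2.5, "y": -0.4, "z": 2, "rx": 0, "ry": 0, "rz": 0, "fingers": 1},
  {"x": 2.5, "y": -0.4, "z": 3, "rx": 0, "ry": 0, "rz": 0, "fingers": 1},
  {"x": 2.5, "y": -0.4, "z": 4, "rx": 0, "ry": 0, "rz": 0, "fingers": 1},
  {"x": 2.5, "y": -0.4, "z": 4, "rx": 0, "ry": 0, "rz": 0, "fingers": 1},
  {"x": 2.5, "y": -0.4, "z": 4, "rx": 0, "ry": 0, "rz": 0, "fingers": 1},
])

```text
time_s: 11.4
tool_pos: [0.5293, -0.1027, 0.1996]
tool_rot: [180.0, 0.0, -170.7]
force: [0.5, -0.0, -2.1]
grip_width: 0.0163
grasp_force: 55.0
```

```bash
python3 st.py
```

```text
t 11.4 tcp [ 0.5293 -0.1027  0.1996] rot [ 180.      0.   -170.71] F [ 0.45 -0.02 -2.1 ] M [0.013 0.038 0.031] Ftool [-0.44 -0.09  2.1 ] q7 109.9 keyz 0.0501 w 0.0163
```

Call:
drive_tool([
  {"x": 0, "y": 0, "z": 0.7, "rx": 0, "ry": 0, "rz": 0, "fingers": 1},
  {"x": 0, "y": 0, "z": 0.7, "rx": 0, "ry": 0, "rz": 0, "fingers": 1},
  {"x": 0, "y": 0, "z": 0.7, "rx": 0, "ry": 0, "rz": 0, "fingers": 1},
])

```text
time_s: 11.78
tool_pos: [0.5293, -0.1027, 0.1989]
tool_rot: [180.0, 0.0, -170.7]
force: [1.2, -0.7, -2.9]
grip_width: 0.0163
grasp_force: 55.0
```

```bash
python3 st.py
```

```text
t 11.78 tcp [ 0.5293 -0.1027  0.1989] rot [ 180.     0.  -170.7] F [ 1.23 -0.7  -2.91] M [ 0.058  0.008 -0.005] Ftool [-1.1  -0.89  2.91] q7 109.9 keyz 0.0494 w 0.0163
```

Call:
drive_tool([
  {"x": 0, "y": 0, "z": 0.5, "rx": 0, "ry": 0, "rz": 0, "fingers": 1},
  {"x": 0, "y": 0, "z": 0.5, "rx": 0, "ry": 0, "rz": 0, "fingers": 1},
])

```text
time_s: 12.02
tool_pos: [0.5292, -0.1027, 0.1983]
tool_rot: [180.0, -0.0, -170.7]
force: [0.5, -0.0, -2.9]
grip_width: 0.0167
grasp_force: 55.0
```

Call:
drive_tool([
  {"x": 0, "y": 0, "z": 0.5, "rx": 0, "ry": 0, "rz": 0, "fingers": 1},
  {"x": 0, "y": 0, "z": 0.5, "rx": 0, "ry": 0, "rz": 0, "fingers": 1},
])

```text
time_s: 12.28
tool_pos: [0.5293, -0.1027, 0.1978]
tool_rot: [180.0, 0.0, -170.7]
force: [-0.5, 0.7, -3.2]
grip_width: 0.0164
grasp_force: 55.0
```

Call:
drive_tool([
  {"x": 0, "y": 0, "z": 0.5, "rx": 0, "ry": 0, "rz": 0, "fingers": 1},
  {"x": 0, "y": 0, "z": 0.5, "rx": 0, "ry": 0, "rz": 0, "fingers": 1},
])

```text
time_s: 12.52
tool_pos: [0.5292, -0.1027, 0.1973]
tool_rot: [180.0, -0.0, -170.7]
force: [0.1, 0.5, -2.6]
grip_width: 0.0163
grasp_force: 55.0
```

Call:
drive_tool([
  {"x": 0, "y": 0, "z": 0.5, "rx": 0, "ry": 0, "rz": 0, "fingers": 1},
  {"x": 0, "y": 0, "z": 0.5, "rx": 0, "ry": 0, "rz": 0, "fingers": 1},
])

```text
time_s: 12.78
tool_pos: [0.5293, -0.1027, 0.1968]
tool_rot: [180.0, 0.0, -170.7]
force: [-0.7, 0.4, -2.9]
grip_width: 0.0163
grasp_force: 55.0
```

Call:
drive_tool([
  {"x": 0, "y": 0, "z": 0.5, "rx": 0, "ry": 0, "rz": 0, "fingers": 1},
  {"x": 0, "y": 0, "z": 0.5, "rx": 0, "ry": 0, "rz": 0, "fingers": 1},
])

```text
time_s: 13.02
tool_pos: [0.5292, -0.1027, 0.1963]
tool_rot: [180.0, -0.0, -170.7]
force: [0.4, -0.2, -2.9]
grip_width: 0.0165
grasp_force: 55.0
```

Call:
drive_tool([
  {"x": 0, "y": 0, "z": 0.5, "rx": 0, "ry": 0, "rz": 0, "fingers": 1},
  {"x": 0, "y": 0, "z": 0.5, "rx": 0, "ry": 0, "rz": 0, "fingers": 1},
])

```text
time_s: 13.28
tool_pos: [0.5293, -0.1027, 0.1958]
tool_rot: [180.0, 0.0, -170.7]
force: [-0.2, -0.5, -3.4]
grip_width: 0.0166
grasp_force: 55.0
```

Call:
drive_tool([
  {"x": 0, "y": 0, "z": 0.5, "rx": 0, "ry": 0, "rz": 0, "fingers": 1},
  {"x": 0, "y": 0, "z": 0.5, "rx": 0, "ry": 0, "rz": 0, "fingers": 1},
])

```text
time_s: 13.52
tool_pos: [0.5292, -0.1027, 0.1953]
tool_rot: [180.0, -0.0, -170.7]
force: [-0.0, -0.9, -3.5]
grip_width: 0.0162
grasp_force: 55.0
```

Call:
drive_tool([
  {"x": 0, "y": 0, "z": 0.5, "rx": 0, "ry": 0, "rz": 0, "fingers": 1},
  {"x": 0, "y": 0, "z": 0.5, "rx": 0, "ry": 0, "rz": 0, "fingers": 1},
])

```text
time_s: 13.78
tool_pos: [0.5293, -0.1027, 0.1948]
tool_rot: [180.0, -0.0, -170.7]
force: [0.2, 0.4, -2.2]
grip_width: 0.0167
grasp_force: 55.0
```

```bash
python3 st.py
```

```text
t 13.78 tcp [ 0.5293 -0.1027  0.1948] rot [ 180.     -0.   -170.71] F [ 0.19  0.38 -2.21] M [0.041 0.019 0.06 ] Ftool [-0.25  0.35  2.21] q7 110.0 keyz 0.0453 w 0.0167
```

Call:
drive_tool([
  {"x": 0, "y": 0, "z": 0.4, "rx": 0, "ry": 0, "rz": 0, "fingers": 1},
  {"x": 0, "y": 0, "z": 0.8, "rx": 0, "ry": 0, "rz": 0, "fingers": 1},
])

```text
time_s: 14.02
tool_pos: [0.5293, -0.1027, 0.194]
tool_rot: [180.0, 0.0, -170.7]
force: [0.9, -0.1, -2.7]
grip_width: 0.0167
grasp_force: 55.0
```

Call:
drive_tool([
  {"x": 0, "y": 0, "z": 0.4, "rx": 0, "ry": 0, "rz": 0, "fingers": 1},
  {"x": 0, "y": 0, "z": 0.8, "rx": 0, "ry": 0, "rz": 0, "fingers": 1},
])

```text
time_s: 14.28
tool_pos: [0.5293, -0.1027, 0.1932]
tool_rot: [180.0, 0.0, -170.7]
force: [-0.6, -0.2, -2.0]
grip_width: 0.0164
grasp_force: 55.0
```

Call:
drive_tool([
  {"x": 0, "y": 0, "z": 0.4, "rx": 0, "ry": 0, "rz": 0, "fingers": 1},
  {"x": 0, "y": 0, "z": 0.8, "rx": 0, "ry": 0, "rz": 0, "fingers": 1},
])

```text
time_s: 14.52
tool_pos: [0.5293, -0.1027, 0.1925]
tool_rot: [180.0, 0.0, -170.7]
force: [0.3, -0.2, -2.4]
grip_width: 0.0164
grasp_force: 55.0
```

Call:
drive_tool([
  {"x": 0, "y": 0, "z": 0.4, "rx": 0, "ry": 0, "rz": 0, "fingers": 1},
  {"x": 0, "y": 0, "z": 0.8, "rx": 0, "ry": 0, "rz": 0, "fingers": 1},
])

```text
time_s: 14.78
tool_pos: [0.5293, -0.1027, 0.1917]
tool_rot: [180.0, 0.0, -170.7]
force: [0.4, 0.2, -3.2]
grip_width: 0.0164
grasp_force: 55.0
```

```bash
python3 st.py
```

```text
t 14.78 tcp [ 0.5293 -0.1027  0.1917] rot [ 1.8000e+02  1.0000e-02 -1.7071e+02] F [ 0.37  0.16 -3.24] M [0.041 0.109 0.023] Ftool [-0.39  0.1   3.24] q7 110.0 keyz 0.0422 w 0.0164
```

Call:
drive_tool([
  {"x": 0, "y": 0, "z": 0.5, "rx": 0, "ry": 0, "rz": 0, "fingers": 1},
  {"x": 0, "y": 0, "z": 1.2, "rx": 0, "ry": 0, "rz": 0, "fingers": 1},
])

```text
time_s: 15.02
tool_pos: [0.5293, -0.1027, 0.1904]
tool_rot: [180.0, 0.0, -170.7]
force: [-0.2, -0.6, -2.6]
grip_width: 0.0163
grasp_force: 55.0
```

Call:
drive_tool([
  {"x": 0, "y": 0, "z": 0.8, "rx": 0, "ry": 0, "rz": 0, "fingers": 1},
  {"x": 0, "y": 0, "z": 1.8, "rx": 0, "ry": 0, "rz": 0, "fingers": 1},
  {"x": 0, "y": 0, "z": 1.8, "rx": 0, "ry": 0, "rz": 0, "fingers": 1},
])

```text
time_s: 15.4
tool_pos: [0.5292, -0.1027, 0.1885]
tool_rot: [180.0, -0.0, -170.7]
force: [-0.6, -0.3, -2.5]
grip_width: 0.0162
grasp_force: 55.0
```

```bash
python3 st.py
```

```text
t 15.4 tcp [ 0.5292 -0.1027  0.1885] rot [ 1.7999e+02 -1.0000e-02 -1.7070e+02] F [-0.62 -0.35 -2.55] M [0.008 0.057 0.013] Ftool [ 0.67 -0.24  2.55] q7 110.1 keyz 0.039 w 0.0162
```

Call:
drive_tool([
  {"x": 0, "y": 0, "z": 0, "rx": 0, "ry": 0, "rz": 0.08, "fingers": 1},
  {"x": 0, "y": 0, "z": 0, "rx": 0, "ry": 0, "rz": 0.16, "fingers": 1},
  {"x": 0, "y": 0, "z": 0, "rx": 0, "ry": 0, "rz": 0.24, "fingers": 1},
  {"x": 0, "y": 0, "z": 0, "rx": 0, "ry": 0, "rz": 0.3, "fingers": 1},
])

```text
time_s: 15.9
tool_pos: [0.5295, -0.1029, 0.1887]
tool_rot: [-180.0, 0.0, 172.0]
force: [1.1, 0.1, -3.3]
grip_width: 0.0163
grasp_force: 55.1
```

```bash
python3 st.py
```

```text
t 15.9 tcp [ 0.5295 -0.1029  0.1887] rot [-1.7996e+02  4.0000e-02  1.7204e+02] F [ 1.09  0.09 -3.33] M [-0.161 -0.135  0.306] Ftool [-1.06  0.24  3.33] q7 92.9 keyz 0.0392 w 0.0163
```

Call:
drive_tool([
  {"x": 0, "y": 0, "z": 0, "rx": 0, "ry": 0, "rz": 0.1, "fingers": 1},
  {"x": 0, "y": 0, "z": 0, "rx": 0, "ry": 0, "rz": 0.2, "fingers": 1},
  {"x": 0, "y": 0, "z": 0, "rx": 0, "ry": 0, "rz": 0.3, "fingers": 1},
])

```text
time_s: 16.27
tool_pos: [0.5295, -0.1032, 0.1887]
tool_rot: [-180.0, 0.1, 154.8]
force: [-0.4, -0.6, -2.8]
grip_width: 0.0163
grasp_force: 55.1
```

```bash
python3 st.py
```

```text
t 16.27 tcp [ 0.5295 -0.1032  0.1887] rot [-1.7996e+02  6.0000e-02  1.5477e+02] F [-0.35 -0.58 -2.77] M [-0.37  -0.175  0.273] Ftool [ 0.07 -0.68  2.77] q7 75.8 keyz 0.0392 w 0.0163
```

Call:
drive_tool([
  {"x": 0, "y": 0, "z": 0, "rx": 0, "ry": 0, "rz": 0.1, "fingers": 1},
  {"x": 0, "y": 0, "z": 0, "rx": 0, "ry": 0, "rz": 0.2, "fingers": 1},
])

```text
time_s: 16.52
tool_pos: [0.5295, -0.1034, 0.1887]
tool_rot: [-180.0, 0.1, 143.3]
force: [1.0, -2.3, -3.6]
grip_width: 0.0167
grasp_force: 55.1
```

```bash
python3 st.py
```

```text
t 16.52 tcp [ 0.5295 -0.1034  0.1887] rot [-1.7995e+02  8.0000e-02  1.4331e+02] F [ 1.05 -2.29 -3.61] M [-0.515 -0.123  0.282] Ftool [-2.21 -1.21  3.61] q7 64.4 keyz 0.0392 w 0.0167
```

Call:
drive_tool([
  {"x": 0, "y": 0, "z": 0, "rx": 0, "ry": 0, "rz": 0.1, "fingers": 1},
  {"x": 0, "y": 0, "z": 0, "rx": 0, "ry": 0, "rz": 0.2, "fingers": 1},
])

```text
time_s: 16.77
tool_pos: [0.5294, -0.1036, 0.1887]
tool_rot: [-180.0, 0.1, 131.8]
force: [-0.4, -2.6, -3.1]
grip_width: 0.0166
grasp_force: 55.1
```

```bash
python3 st.py
```

```text
t 16.77 tcp [ 0.5294 -0.1036  0.1887] rot [-1.7996e+02  9.0000e-02  1.3185e+02] F [-0.4  -2.63 -3.13] M [-0.619 -0.076  0.355] Ftool [-1.69 -2.05  3.13] q7 53.0 keyz 0.0392 w 0.0166
```

Call:
drive_tool([
  {"x": -0.8, "y": -1.5, "z": 0, "rx": 0, "ry": 0, "rz": 0, "fingers": 1},
  {"x": -0.8, "y": -1.7, "z": 0, "rx": 0, "ry": 0, "rz": 0.1, "fingers": 1},
  {"x": -0.8, "y": -1.8, "z": 0, "rx": 0, "ry": 0, "rz": 0.2, "fingers": 1},
])

```text
time_s: 17.15
tool_pos: [0.5288, -0.1046, 0.1887]
tool_rot: [180.0, 0.0, 120.5]
force: [0.1, -1.7, -4.0]
grip_width: 0.0164
grasp_force: 55.0
```

```bash
python3 st.py
```

```text
t 17.15 tcp [ 0.5288 -0.1046  0.1887] rot [1.7996e+02 4.0000e-02 1.2051e+02] F [ 0.1  -1.69 -4.02] M [-0.299 -0.335  0.3  ] Ftool [-1.51 -0.77  4.02] q7 42.0 keyz 0.0392 w 0.0164
```

Call:
drive_tool([
  {"x": 0, "y": -0.2, "z": 0, "rx": 0, "ry": 0, "rz": 0.1, "fingers": 1},
  {"x": 0, "y": -0.3, "z": 0, "rx": 0, "ry": 0, "rz": 0.2, "fingers": 1},
])

```text
time_s: 17.4
tool_pos: [0.5286, -0.1047, 0.1888]
tool_rot: [180.0, 0.0, 109.1]
force: [0.8, -0.6, -2.7]
grip_width: 0.0162
grasp_force: 55.5
```

```bash
python3 st.py
```

```text
t 17.4 tcp [ 0.5286 -0.1047  0.1888] rot [1.7996e+02 5.0000e-02 1.0912e+02] F [ 0.77 -0.56 -2.72] M [-0.411 -0.344  0.774] Ftool [-0.78  0.54  2.72] q7 30.6 keyz 0.0393 w 0.0162
```

Call:
drive_tool([
  {"x": 0.2, "y": -0.3, "z": 0, "rx": 0, "ry": 0, "rz": 0.05, "fingers": 1},
  {"x": 0.2, "y": -0.3, "z": 0, "rx": 0, "ry": 0, "rz": 0.1, "fingers": 1},
])

```text
time_s: 17.65
tool_pos: [0.5283, -0.1047, 0.1888]
tool_rot: [179.9, 0.1, 103.5]
force: [1.5, -0.8, -3.4]
grip_width: 0.0168
grasp_force: 55.1
```

```bash
python3 st.py
```

```text
t 17.65 tcp [ 0.5283 -0.1047  0.1888] rot [1.7994e+02 6.0000e-02 1.0347e+02] F [ 1.45 -0.81 -3.41] M [-0.439 -0.398  0.453] Ftool [-1.12  1.22  3.41] q7 25.0 keyz 0.0393 w 0.0168
```

Call:
drive_tool([
  {"x": 0, "y": -0.1, "z": 0, "rx": 0, "ry": 0, "rz": 0.05, "fingers": 1},
  {"x": 0, "y": -0.2, "z": 0, "rx": 0, "ry": 0, "rz": 0.1, "fingers": 1},
])

```text
time_s: 17.9
tool_pos: [0.5281, -0.1048, 0.1888]
tool_rot: [179.9, 0.1, 97.7]
force: [1.3, -0.9, -3.7]
grip_width: 0.0163
grasp_force: 55.3
```

```bash
python3 st.py
```

```text
t 17.9 tcp [ 0.5281 -0.1048  0.1888] rot [1.7994e+02 6.0000e-02 9.7740e+01] F [ 1.33 -0.88 -3.69] M [-0.48  -0.399  0.615] Ftool [-1.05  1.19  3.69] q7 19.3 keyz 0.0393 w 0.0163
```

Call:
drive_tool([
  {"x": -0.5, "y": 0.3, "z": 0, "rx": 0, "ry": 0, "rz": 0.05, "fingers": 1},
  {"x": -0.9, "y": 0.4, "z": 0, "rx": 0, "ry": 0, "rz": 0.12, "fingers": 1},
  {"x": -0.9, "y": 0.4, "z": 0, "rx": 0, "ry": 0, "rz": 0.2, "fingers": 1},
])

```text
time_s: 18.27
tool_pos: [0.5283, -0.1054, 0.1887]
tool_rot: [180.0, 0.0, 86.3]
force: [0.6, -1.2, -3.5]
grip_width: 0.0167
grasp_force: 55.4
```

```bash
python3 st.py
```

```text
t 18.27 tcp [ 0.5283 -0.1054  0.1887] rot [1.7998e+02 2.0000e-02 8.6260e+01] F [ 0.63 -1.16 -3.48] M [-0.343 -0.093  0.728] Ftool [-1.11  0.71  3.48] q7 8.0 keyz 0.0392 w 0.0167
```

Call:
drive_tool([
  {"x": 0, "y": -0.1, "z": 0, "rx": 0, "ry": 0, "rz": 0.08, "fingers": 1},
  {"x": 0, "y": -0.2, "z": 0, "rx": 0, "ry": 0, "rz": 0.16, "fingers": 1},
])

```text
time_s: 18.52
tool_pos: [0.5281, -0.1054, 0.1887]
tool_rot: [180.0, 0.0, 77.1]
force: [0.9, -0.9, -3.1]
grip_width: 0.0166
grasp_force: 55.5
```

```bash
python3 st.py
```

```text
t 18.52 tcp [ 0.5281 -0.1054  0.1887] rot [1.7998e+02 3.0000e-02 7.7100e+01] F [ 0.88 -0.9  -3.07] M [-0.446 -0.039  0.77 ] Ftool [-0.68  1.06  3.07] q7 -1.1 keyz 0.0392 w 0.0166
```

Call:
drive_tool([
  {"x": -0.2, "y": -0.1, "z": 0, "rx": 0, "ry": 0, "rz": 0.08, "fingers": 1},
  {"x": -0.4, "y": -0.2, "z": 0, "rx": 0, "ry": 0, "rz": 0.16, "fingers": 1},
])

```text
time_s: 18.77
tool_pos: [0.5278, -0.1057, 0.1887]
tool_rot: [180.0, 0.0, 67.9]
force: [0.4, -0.6, -3.1]
grip_width: 0.0164
grasp_force: 55.6
```

```bash
python3 st.py
```

```text
t 18.77 tcp [ 0.5278 -0.1057  0.1887] rot [1.7998e+02 2.0000e-02 6.7950e+01] F [ 0.38 -0.59 -3.11] M [-0.336 -0.016  0.896] Ftool [-0.4   0.57  3.11] q7 -10.1 keyz 0.0392 w 0.0164
```

Call:
drive_tool([
  {"x": 0, "y": -0.1, "z": 0, "rx": 0, "ry": 0, "rz": 0.08, "fingers": 1},
  {"x": 0, "y": -0.2, "z": 0, "rx": 0, "ry": 0, "rz": 0.14, "fingers": 1},
])

```text
time_s: 19.02
tool_pos: [0.5276, -0.1056, 0.1887]
tool_rot: [180.0, 0.0, 60.0]
force: [1.0, -0.4, -3.4]
grip_width: 0.0165
grasp_force: 55.8
```

```bash
python3 st.py
```

```text
t 19.02 tcp [ 0.5276 -0.1056  0.1887] rot [1.7998e+02 2.0000e-02 5.9960e+01] F [ 1.01 -0.44 -3.36] M [-0.399 -0.008  0.97 ] Ftool [0.13 1.09 3.36] q7 -18.1 keyz 0.0392 w 0.0165
```

Call:
drive_tool([
  {"x": 0, "y": 0, "z": 0, "rx": 0, "ry": 0, "rz": -0.05, "fingers": 1},
  {"x": 0, "y": 0, "z": 0, "rx": 0, "ry": 0, "rz": -0.09, "fingers": 1},
  {"x": 0, "y": 0, "z": 0, "rx": 0, "ry": 0, "rz": -0.09, "fingers": 1},
])

```text
time_s: 19.4
tool_pos: [0.5276, -0.1058, 0.1888]
tool_rot: [180.0, -0.0, 65.0]
force: [0.1, -1.4, -2.7]
grip_width: 0.0162
grasp_force: 55.0
```

```bash
python3 st.py
```

```text
t 19.4 tcp [ 0.5276 -0.1058  0.1888] rot [ 1.7999e+02 -1.0000e-02  6.5010e+01] F [ 0.11 -1.43 -2.66] M [-0.292 -0.066 -0.025] Ftool [-1.25  0.7   2.66] q7 -13.0 keyz 0.0393 w 0.0162
```

Call:
drive_tool([
  {"x": 0, "y": 0, "z": -2, "rx": 0, "ry": 0, "rz": 0, "fingers": 1},
  {"x": 0, "y": 0, "z": -5, "rx": 0, "ry": 0, "rz": 0, "fingers": 1},
  {"x": 0, "y": 0, "z": -8, "rx": 0, "ry": 0, "rz": 0, "fingers": 1},
])

```text
time_s: 19.77
tool_pos: [0.5276, -0.1057, 0.197]
tool_rot: [180.0, -0.0, 65.0]
force: [-0.3, -0.8, -3.2]
grip_width: 0.0161
grasp_force: 55.0
```

```bash
python3 st.py
```

```text
t 19.77 tcp [ 0.5276 -0.1057  0.197 ] rot [ 1.7999e+02 -1.0000e-02  6.4960e+01] F [-0.34 -0.77 -3.23] M [-0.286  0.061  0.034] Ftool [-0.84  0.02  3.23] q7 -13.3 keyz 0.0475 w 0.0161
```

Call:
drive_tool([
  {"x": 0, "y": 0, "z": -20, "rx": 0, "ry": 0, "rz": 0, "fingers": 1},
  {"x": 0, "y": 0, "z": -50, "rx": 0, "ry": 0, "rz": 0, "fingers": 1},
  {"x": 0, "y": 0, "z": -90, "rx": 0, "ry": 0, "rz": 0, "fingers": 1},
  {"x": 0, "y": 0, "z": -120, "rx": 0, "ry": 0, "rz": 0, "fingers": 1},
  {"x": 0, "y": 0, "z": -132, "rx": 0, "ry": 0, "rz": 0, "fingers": 1},
  {"x": 14, "y": -7, "z": -132, "rx": 0, "ry": 0, "rz": -0.1, "fingers": 1},
  {"x": 42, "y": -20, "z": -132, "rx": 0, "ry": 0, "rz": -0.24, "fingers": 1},
  {"x": 75, "y": -35, "z": -132, "rx": 0, "ry": 0, "rz": -0.38, "fingers": 1},
  {"x": 110, "y": -52, "z": -132, "rx": 0, "ry": 0, "rz": -0.52, "fingers": 1},
  {"x": 145, "y": -68, "z": -132, "rx": 0, "ry": 0, "rz": -0.66, "fingers": 1},
  {"x": 180, "y": -85, "z": -132, "rx": 0, "ry": 0, "rz": -0.8, "fingers": 1},
  {"x": 215, "y": -101, "z": -132, "rx": 0, "ry": 0, "rz": -0.94, "fingers": 1},
  {"x": 250, "y": -118, "z": -132, "rx": 0, "ry": 0, "rz": -1.08, "fingers": 1},
  {"x": 285, "y": -134, "z": -132, "rx": 0, "ry": 0, "rz": -1.22, "fingers": 1},
  {"x": 315, "y": -148, "z": -132, "rx": 0, "ry": 0, "rz": -1.36, "fingers": 1},
  {"x": 342, "y": -161, "z": -132, "rx": 0, "ry": 0, "rz": -1.5, "fingers": 1},
  {"x": 360, "y": -169, "z": -132, "rx": 0, "ry": 0, "rz": -1.6, "fingers": 1},
  {"x": 366.5, "y": -172.5, "z": -132, "rx": 0, "ry": 0, "rz": -1.646, "fingers": 1},
  {"x": 366.5, "y": -172.5, "z": -132, "rx": 0, "ry": 0, "rz": -1.646, "fingers": 1},
  {"x": 366.5, "y": -172.5, "z": -132, "rx": 0, "ry": 0, "rz": -1.646, "fingers": 1},
])

```text
time_s: 22.28
tool_pos: [0.5267, 0.2979, 0.3286]
tool_rot: [-180.0, 0.0, 159.1]
force: [0.2, -0.6, -3.2]
grip_width: 0.0167
grasp_force: 55.0
```

```bash
python3 st.py; python3 -c "
from h import *
print(delta([.5262,.2994,.2245],159.3))"
```

```text
t 22.27 tcp [0.5267 0.2979 0.3286] rot [-1.7996e+02  2.0000e-02  1.5911e+02] F [ 0.24 -0.62 -3.21] M [-0.011 -0.079 -0.007] Ftool [-0.45 -0.49  3.21] q7 38.9 keyz 0.1791 w 0.0167
([1.0, 1.3, 104.1], [-0.0006, 0.0003, -0.0032])
```

Call:
drive_tool([
  {"x": 0.5, "y": 1, "z": 25, "rx": 0, "ry": 0, "rz": 0, "fingers": 1},
  {"x": 0.5, "y": 1, "z": 60, "rx": 0, "ry": 0, "rz": 0, "fingers": 1},
  {"x": 0.5, "y": 1, "z": 90, "rx": 0, "ry": 0, "rz": 0, "fingers": 1},
  {"x": 0.5, "y": 1, "z": 110, "rx": 0, "ry": 0, "rz": 0, "fingers": 1},
  {"x": 0.5, "y": 1, "z": 114, "rx": 0, "ry": 0, "rz": 0, "fingers": 1},
  {"x": 0.5, "y": 1, "z": 114, "rx": 0, "ry": 0, "rz": 0, "fingers": 1},
  {"x": 0.5, "y": 1, "z": 114, "rx": 0, "ry": 0, "rz": 0, "fingers": 1},
])

```text
time_s: 23.15
tool_pos: [0.527, 0.3007, 0.2162]
tool_rot: [179.9, 0.1, 159.2]
force: [1.1, 0.2, -3.4]
grip_width: 0.0166
grasp_force: 55.0
```

```bash
python3 st.py; python3 -c "
from h import *
print(delta([.5262,.2994,.1595],159.3))"
```

```text
t 23.15 tcp [0.527  0.3007 0.2162] rot [1.7989e+02 8.0000e-02 1.5924e+02] F [ 1.07  0.18 -3.44] M [-0.001 -0.051  0.055] Ftool [-0.93  0.54  3.45] q7 39.2 keyz 0.0667 w 0.0166
([0.3, -1.6, 56.7], [0.002, 0.0014, -0.001])
```

Call:
drive_tool([
  {"x": 0, "y": -1.3, "z": 5, "rx": 0, "ry": 0, "rz": 0, "fingers": 1},
  {"x": 0, "y": -1.3, "z": 12, "rx": 0, "ry": 0, "rz": 0, "fingers": 1},
  {"x": 0, "y": -1.3, "z": 20, "rx": 0, "ry": 0, "rz": 0, "fingers": 1},
  {"x": 0, "y": -1.3, "z": 28, "rx": 0, "ry": 0, "rz": 0, "fingers": 1},
  {"x": 0, "y": -1.3, "z": 28, "rx": 0, "ry": 0, "rz": 0, "fingers": 1},
])

```text
time_s: 23.78
tool_pos: [0.5252, 0.299, 0.1855]
tool_rot: [-179.9, -0.1, 159.3]
force: [-1.0, -0.4, -4.1]
grip_width: 0.0163
grasp_force: 55.0
```

```bash
python3 st.py; python3 -c "
from h import *
print(delta([.5262,.2994,.1595],159.3))"
```

```text
t 23.77 tcp [0.5252 0.299  0.1855] rot [-1.7990e+02 -7.0000e-02  1.5928e+02] F [-1.02 -0.44 -4.13] M [ 0.035  0.014 -0.019] Ftool [ 0.79 -0.77  4.14] q7 39.5 keyz 0.036 w 0.0163
([-0.8, 0.8, 26.0], [-0.0017, -0.0011, -0.0004])
```

In the hole with no side load. Lowering to just above the floor.

Call:
drive_tool([
  {"x": -0.4, "y": 0.2, "z": 8, "rx": 0, "ry": 0, "rz": 0, "fingers": 1},
  {"x": -0.4, "y": 0.2, "z": 16, "rx": 0, "ry": 0, "rz": 0, "fingers": 1},
  {"x": -0.4, "y": 0.2, "z": 22, "rx": 0, "ry": 0, "rz": 0, "fingers": 1},
  {"x": -0.4, "y": 0.2, "z": 25, "rx": 0, "ry": 0, "rz": 0, "fingers": 1},
  {"x": -0.4, "y": 0.2, "z": 25, "rx": 0, "ry": 0, "rz": 0, "fingers": 1},
  {"x": -0.4, "y": 0.2, "z": 25, "rx": 0, "ry": 0, "rz": 0, "fingers": 1},
])

```text
time_s: 24.52
tool_pos: [0.5264, 0.2994, 0.162]
tool_rot: [180.0, 0.0, 159.3]
force: [-0.9, 0.3, -3.5]
grip_width: 0.0165
grasp_force: 55.0
```

```bash
python3 st.py
```

```text
t 24.52 tcp [0.5264 0.2994 0.162 ] rot [1.7997e+02 2.0000e-02 1.5927e+02] F [-0.87  0.29 -3.49] M [ 0.011 -0.027 -0.071] Ftool [ 0.92 -0.04  3.49] q7 39.7 keyz 0.0125 w 0.0165
```

Call:
drive_tool([
  {"x": 0, "y": 0, "z": 1, "rx": 0, "ry": 0, "rz": 0, "fingers": 1},
  {"x": 0, "y": 0, "z": 2, "rx": 0, "ry": 0, "rz": 0, "fingers": 1},
  {"x": 0, "y": 0, "z": 2.5, "rx": 0, "ry": 0, "rz": 0, "fingers": 1},
  {"x": 0, "y": 0, "z": 2.5, "rx": 0, "ry": 0, "rz": 0, "fingers": 1},
])

```text
time_s: 25.02
tool_pos: [0.5264, 0.2993, 0.1596]
tool_rot: [180.0, 0.0, 159.3]
force: [-0.2, -0.1, -0.9]
grip_width: 0.0166
grasp_force: 55.0
```

```bash
python3 st.py
```

```text
t 25.02 tcp [0.5264 0.2993 0.1596] rot [1.7997e+02 2.0000e-02 1.5927e+02] F [-0.16 -0.07 -0.86] M [-0.046  0.091 -0.035] Ftool [ 0.12 -0.13  0.86] q7 39.7 keyz 0.0101 w 0.0166
```

The floor is taking the key's weight. Releasing and backing off.

Call:
drive_tool([
  {"x": 0, "y": 0, "z": 0, "rx": 0, "ry": 0, "rz": 0, "fingers": 0.2},
  {"x": 0, "y": 0, "z": 0, "rx": 0, "ry": 0, "rz": 0, "fingers": -0.2},
  {"x": 0, "y": 0, "z": 0, "rx": 0, "ry": 0, "rz": 0, "fingers": -0.6},
  {"x": 0, "y": 0, "z": 0, "rx": 0, "ry": 0, "rz": 0, "fingers": -1},
  {"x": 0, "y": 0, "z": 0, "rx": 0, "ry": 0, "rz": 0, "fingers": -1},
  {"x": 0, "y": 0, "z": 0, "rx": 0, "ry": 0, "rz": 0, "fingers": -1},
  {"x": 0, "y": 0, "z": -10, "rx": 0, "ry": 0, "rz": 0, "fingers": -1},
  {"x": 0, "y": 0, "z": -30, "rx": 0, "ry": 0, "rz": 0, "fingers": -1},
  {"x": 0, "y": 0, "z": -60, "rx": 0, "ry": 0, "rz": 0, "fingers": -1},
  {"x": 0, "y": 0, "z": -90, "rx": 0, "ry": 0, "rz": 0, "fingers": -1},
  {"x": 40, "y": 20, "z": -100, "rx": 0, "ry": 0, "rz": 0, "fingers": -1},
  {"x": 90, "y": 50, "z": -100, "rx": 0, "ry": 0, "rz": 0, "fingers": -1},
  {"x": 130, "y": 80, "z": -100, "rx": 0, "ry": 0, "rz": 0, "fingers": -1},
  {"x": 130, "y": 80, "z": -100, "rx": 0, "ry": 0, "rz": 0, "fingers": -1},
  {"x": 130, "y": 80, "z": -100, "rx": 0, "ry": 0, "rz": 0, "fingers": -1},
])

```text
time_s: 26.9
tool_pos: [0.4335, 0.4197, 0.2597]
tool_rot: [180.0, 0.1, 159.3]
force: [0.0, -0.2, 0.1]
grip_width: 0.0868
grasp_force: 0.0
```

```bash
python3 - <<'E'
from h import *
T=vision.read_camera("top");S=vision.read_camera("side")
b=big(mask(S["image"],5,20,150,90,(240,135,300,175)));print("side",cen(b),cv2.boundingRect(b),"expected bar",proj(S,[.525,.301,.170]))
cv2.imwrite("pics/c5.png",np.hstack([cv2.resize(c["image"][y:y+150,x:x+150,::-1],(400,400),interpolation=cv2.INTER_CUBIC) for c,x,y in((T,150,190),(S,230,130))]))
E
```

```text
side (263.9612403100775, 153.1705426356589) (252, 150, 25, 8) expected bar (np.float64(264.01321578664846), np.float64(153.19935392904836))
```

View pics/c5.png

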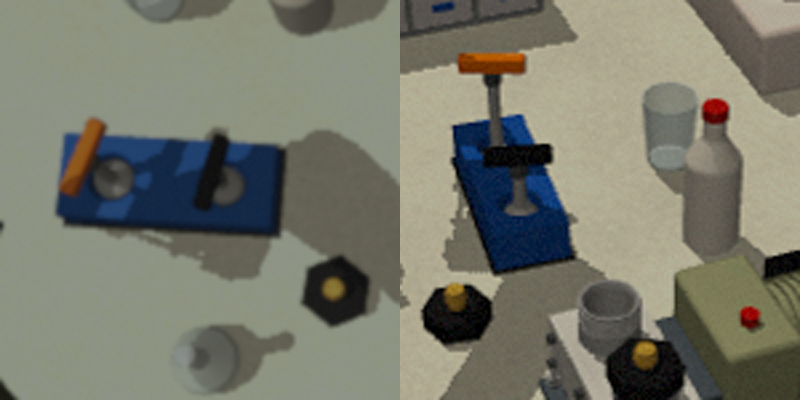

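The orange key stands upright in hole a, with its bar at side pixel (264.0,153.2), exactly where it started. The other objects look untouched and the arm is clear.

```bash
python3 -c "
from cell import workorder
print(workorder.sign_off())"
```

```text
the job is handed in; nothing more can be done
None
```

I handed the job in at about 27 s: the nut was turned down to about 0.97 N m (roughly 0.47 mm of seal squeeze, estimated from torque), and the orange key is back upright in its original hole with the arm clear; sign-off returned no verdict.

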